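# Shut and latch the bench-top stock cage

## Robot

A 7-joint arm with a two-finger parallel gripper is mounted at the origin on the work surface. World frame = base frame: x ahead of the robot, y to its left, z up, the work surface at z = 0. Lengths are in m, angles in rad, forces in N, time in s.
With the tool pointing down it reaches from about 0.4 to 0.85 m from the base axis. Payload 10.4 kg.
Tool frame: the origin (TCP) lies at the very end of the fingers, on their centre line; the grasp point (between the pads) lies 19 mm behind it (manip.grip_point_offset is the distance from the TCP to the grasp point, in m); z points along the fingers, y is the line along which they close (so a half turn about z gives the same grasp; the last joint's range is limited). The gripper opens to 85 mm and grips with 20 to 120 N. Pads are 22 mm wide; open, the fingers measure 114 mm over their backs; the gripper's body (76 mm by 85 mm) begins 54 mm behind the grasp point. The pads swing forward as they close: fully open they stand 13 mm farther back than shut.
Start: joints at [1.114, 0.332, -0.065, 1.46, 0.022, 1.35, -0.088], TCP at [0.263, -0.567, 0.231] pointing down, gripper open.
Joint ranges: [-2.6, 2.6], [-0.5, 2.12], [-1.47, 1.34], [0.16, 2.42], [-1.27, 4.41], [0.06, 2.06], [-2.6, 2.6]. Speed limits (rad/s): [2.22, 2.22, 2.79, 2.79, 3.14, 3.14, 3.14].

## Interface

Orientations are given as a unit quaternion [x, y, z, w].
In Python, from workcell import manip gives the robot as it stands. The module is installed in compiled form; this text tells all that it offers.
- The arm moves only by the shell command python3 -m inch 'ROWS' [OPENING] [FORCE]. ROWS is JSON, a list of rows, each a list of 2 entries, a list of its own where there are three numbers: the shift along the tool's x, y, z each as a share of 0.08 m, from -1 to 1, then the turn, a rotation vector about the tool's x, y, z each as a share of 45 degrees, from -1 to 1. A call has exactly 10 rows; each row is the pose to reach, as a shift and turn from the pose commanded when the call began, along the tool's axes at that moment; what a row does not reach only later rows make up. A row lasts 1/10 s, in which the tool goes at most 50 mm and 8.59 degrees, less where a joint would pass 70% of its speed; a pose out of reach is approached as far as the arm can. A call with a number of a shift or a turn outside -1 to 1 is refused whole. A call with a gripper value outside its range is refused whole. OPENING is the opening, from 0 (shut) to 1 (fully open), set as the call begins (- or left out, the last holds). The fingers move at their own pace and stop on an object; FORCE is the grip in N (left out, the last holds). Time passes only in rows, so rows that repeat a pose let the fingers close, or fill a call up. It gives the time, the measured TCP pose, the force, the opening and the grip force at its end, in the units of the state.
- manip.get_obs(): the state, without advancing time (a new reading comes with each control period).
- manip.camera(name): name is "scene" or "side" or "wrist"; returns the picture (384x512x3 uint8, red, green, blue); there is no depth.
- manip.camera_params(name): a dict with "fov_y" (degrees; the focal length in pixels is half the picture's height over the tangent of half this angle, whatever the lens; pixels are square), "cx", "cy" (the principal point, pixels), "camera_from_world" (4x4, takes a point from world to camera coordinates); the wrist camera has in their place "T_tool_cam" (4x4, takes a point from camera to tool coordinates, whose origin is the TCP and whose axes are the flange's). Camera axes: x right, y up, looking along -z (the intrinsics and any distortion apply to the point x, -y, -z); pixel columns grow to the right and rows downward; lengths in m; the calibration is good to about 2 mm. A picture is of the moment at which its call begins: read the wrist's pose just before it. camera_params takes no time and is no camera call.
- manip.hand_in(): hands the job in; it is judged then, once.
The state is a dict: "clock": time; "joint_pos": joint angles; "joint_velocities": joint speeds; "tau": joint torques, N m; "position": TCP position; "ee_rot": TCP orientation; "ft_force": force on the tool from outside, world axes, zero at the start; "torque": the same for the moment, N m; "grip_width": opening from 0.0 (shut) to 1.0 (fully open); "grasp_force": force on a finger pad.
Only numpy, scipy, OpenCV 4.12 (cv2) and the standard library are available. Lean on these libraries where they do the work, as an engineer would, in place of code of your own. Each camera call takes 0.05 s, during which the arm holds its last target. There are 200 camera calls.

## Task

One of the two small wire cages on the workshop bench has been left with its gate standing open. Lift that gate's latch bar high enough to clear the lip of its keeper, swing the gate fully shut and let the bar drop back down behind the lip so that the gate is latched. Leave the other cage latched as it is.

Things in the scene. Friction and masses are not known exactly. Their poses are not given: they have to be found in the camera images.
- gate (a joint): The open gate: dark steel wire, 218 mm wide, top edge 146 mm above the bench, on the robot's side of a fixed wire cage (220 deep, 260 wide, 150 mm high). Upright hinge at its left end seen from the robot. Rad: 0 = fully shut on its stop, growing as it swings out towards the robot (clockwise from above), to 1.5; starts at 0.45 to 1.1. Slight friction: it stays where left. The other cage, alike, is shut.
- latch (a joint): The open gate's gravity latch bar: flat steel, 8 mm thick, 14 tall, along the gate's top, centre line 155 mm above the bench, 18 mm in front of the gate's mid plane. It pivots in the gate's plane on a pin 50 mm from the hinge line; its tip is 262 mm from the hinge line. Rad: 0 = down, level, on its stop; growing as the tip lifts, to 0.9. About 0.25 kg; falls by its weight when let go.
- latch_plate (a point): Where to pinch the bar: on the upright plate standing on it, 10 mm thick (across the gate), 32 wide, top 216 mm above the bench. The point is 24 mm below that top, 37 above the bar's centre line, 100 mm along the bar from its pin, mid thickness. It turns with the bar: at 0.2 rad it is 19 mm higher, 9 mm nearer the hinge. x: thickness, into the cage when shut; y: along the bar to the hinge; z: up.
- gate_hinge (a point): Point on the open gate's vertical hinge line, 155 mm above the bench, in the gate's mid plane. Turns with the gate: x square to the gate (into the cage when shut), y along the gate, away from its free end, z up.
- keeper (a point): Where the bar lies when latched: inside a fixed steel U on the post beyond the open gate's free end, 155 mm above the bench. Its upright front lip, 5 mm thick, is 16 mm in front of the latched bar; lip top 166 mm above the bench, 18 above the lowered bar's underside. The lip stops a lowered bar; a bar lifted over 0.11 rad (0.25 is comfortable) passes. Let it down with the gate at 0.05 rad or less.
- other_latch (a joint): Latch bar of the other cage, which is already shut and latched: rad, 0 = down behind its lip, growing as it is lifted. To be left alone.

How it is judged:
By the outcome, as a careful person would: the job done as asked, in the order asked, and still so for the second after the job is handed in, with the robot touching nothing.
It also fails if it takes over 35 s, if anything falls off the work surface, if the arm or the gripper's body presses on something with over 40 N, if the wrist force passes 120 N, or if a joint passes its speed limit or range.

## Working session

There is one attempt and no reset: what is moved stays moved. The work goes in short steps, Python scripts to look and compute and a shell command to move; the robot and the scene stay as the last step left them, time stands still between calls to the robot, and variables do not carry over. Pictures are saved under pics/ and viewed, at most 10 in all, crops included, and the job is handed in when it is done.

```bash
mkdir -p pics
python3 - <<'E'
from workcell import manip
import cv2, numpy as np
np.set_printoptions(precision=4,suppress=True)
o=manip.get_obs(); print({k:o[k] for k in('clock','position','ee_rot','ft_force','grip_width')}, manip.grip_point_offset)
for n in('scene','side','wrist'):
    cv2.imwrite(f'pics/{n}0.png',manip.camera(n)[...,::-1]); print(n,manip.camera_params(n))
a=[cv2.imread(f'pics/{n}0.png') for n in('scene','side')]
E
```

```text
{'clock': 0.0, 'position': array([ 0.2625, -0.5668,  0.2305]), 'ee_rot': array([ 0.9766,  0.2152, -0.0002, -0.0007]), 'ft_force': array([-0.8913, -0.4569, -0.5513]), 'grip_width': 0.9974302226217691} 0.0187
scene {'fov_y': 49.55419580346749, 'cx': 255.57703278274857, 'cy': 182.8060492096731, 'camera_from_world': array([[ 0.8133,  0.5817,  0.0137, -0.4755],
       [-0.3984,  0.5396,  0.7417,  0.1602],
       [ 0.4241, -0.6087,  0.6706, -1.5056],
       [ 0.    ,  0.    ,  0.    ,  1.    ]])}
side {'fov_y': 57.895505052126836, 'cx': 260.9508610958806, 'cy': 196.9810915624572, 'camera_from_world': array([[ 0.9842, -0.1766, -0.009 , -0.5987],
       [ 0.1409,  0.7524,  0.6434, -0.1674],
       [-0.1068, -0.6346,  0.7654, -0.9681],
       [ 0.    ,  0.    ,  0.    ,  1.    ]])}
wrist {'fov_y': 66.60640233035122, 'cx': 255.23897263368323, 'cy': 194.40039553030368, 'T_tool_cam': array([[ 0.0009,  0.9652,  0.2615,  0.0676],
       [ 1.    , -0.0008, -0.0004, -0.0001],
       [-0.0002,  0.2615, -0.9652, -0.1426],
       [ 0.    ,  0.    ,  0.    ,  1.    ]])}
```

View pics/scene0.png

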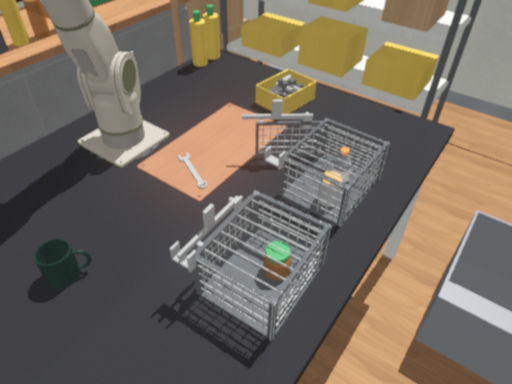

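View pics/side0.png

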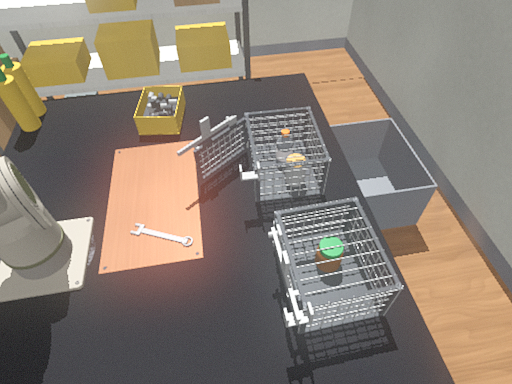

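The back cage (larger y) has the open gate. In scene, its bar runs from (242,117) to (312,117) with the plate near (277,108). In side, the bar runs from (180,152) to (237,119) with the plate near (206,130). I'll zoom in on both.

Run:
```python
import cv2, numpy as np
a=cv2.imread('pics/scene0.png')[90:190,230:330]; b=cv2.imread('pics/side0.png')[105:205,170:270]
f=lambda x:cv2.resize(x,(400,400),interpolation=cv2.INTER_CUBIC)
im=np.hstack([f(a),f(b)])
for i in range(0,400,40):
    for x0 in(0,400): cv2.line(im,(x0+i,0),(x0+i,6),(0,0,255),1); cv2.line(im,(x0,i),(x0+6,i),(0,0,255),1)
cv2.imwrite('pics/crop0.png',im)
```

```text
(no output)
```

View pics/crop0.png

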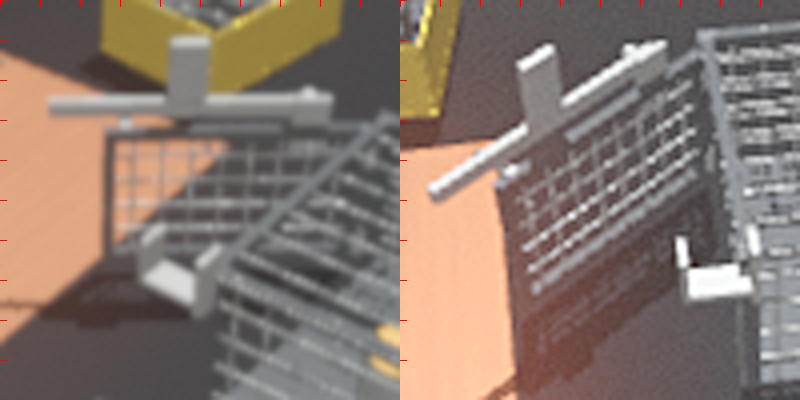

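The crop shows these (scene / side pixels):
- **Tip:** (242.5,116.5) / (178,153)
- **Plate top:** (277.5,100) / (204.2,118)
- **Bar hinge end:** (313,117) / (236.2,117)
- **Keeper lip top:** (268.7,147.5) / (240.5,165)

The keeper's rear prong top is at (281.7,152.5) / (258.3,162.5).

```bash
cat > h.py <<'E'
from workcell import manip
import numpy as np
from scipy.spatial.transform import Rotation as R
np.set_printoptions(precision=4,suppress=True)
def ray(n,u,v,obs=None):
    p=manip.camera_params(n); f=192/np.tan(np.radians(p['fov_y']/2))
    d=np.array([(u-p['cx'])/f,-(v-p['cy'])/f,-1])
    if n=='wrist':
        T=np.eye(4);T[:3,:3]=R.from_quat(obs['ee_rot']).as_matrix();T[:3,3]=obs['position'];T=T@p['T_tool_cam']
    else: T=np.linalg.inv(p['camera_from_world'])
    return T[:3,3],T[:3,:3]@d
def plane(r,z): c,d=r; return c+d*(z-c[2])/d[2]
def tri(a,b):
    (c,d),(e,g)=a,b; s=np.linalg.lstsq(np.c_[d,-g],e-c,rcond=None)[0]
    p,q=c+s[0]*d,e+s[1]*g; return (p+q)/2,np.linalg.norm(p-q)
def T_obs(o): return R.from_quat(o['ee_rot']).as_matrix(),o['position']
E
python3 - <<'E'
from h import *
for n,a,b,z in(('tip',(242.5,116.5),(178,153),.157),('plate',(277.5,100),(204.2,118),.216),('end',(313,117),(236.2,117),.155),('lip',(268.7,147.5),(240.5,165),.166),('rear',(281.7,152.5),(258.3,162.5),.166)):
    A,B=ray('scene',*a),ray('side',*b); print(n,*tri(A,B),plane(A,z)[:2],plane(B,z)[:2])
E
```

```text
tip [0.3976 0.1859 0.1532] 0.0021655061077806128 [0.4018 0.1796] [0.3982 0.1833]
plate [0.4871 0.251  0.216 ] 0.0034208724068082318 [0.4882 0.248 ] [0.4871 0.2538]
end [0.586  0.3142 0.1586] 0.0035974150954973068 [0.5844 0.3162] [0.5866 0.3221]
lip [0.5683 0.0865 0.1674] 0.005290615620569844 [0.5685 0.0841] [0.5688 0.0916]
rear [0.6169 0.0794 0.1756] 0.004361331233053656 [0.6115 0.0868] [0.6189 0.0922]
```

Gate angle comes out at about 0.87, plate at (0.4875, 0.251) and hinge near (0.619, 0.325). I'll approach raised.

```bash
python3 -m inch '[[[0.1,-0.1,-0.08],[0,0,0]],[[0.2,-0.2,-0.16],[0,0,0]],[[0.3,-0.3,-0.24],[0,0,0]],[[0.4,-0.4,-0.32],[0,0,0]],[[0.5,-0.5,-0.4],[0,0,0]],[[0.6,-0.6,-0.48],[0,0,0]],[[0.7,-0.7,-0.56],[0,0,0]],[[0.8,-0.8,-0.64],[0,0,0]],[[0.9,-0.9,-0.72],[0,0,0]],[[1,-1,-0.8],[0,0,0]]]' 1 60
for i in 1 2 3; do python3 -m inch '[[[0.1,-0.1,0],[0,0,0]],[[0.2,-0.2,0],[0,0,0]],[[0.3,-0.3,0],[0,0,0]],[[0.4,-0.4,0],[0,0,0]],[[0.5,-0.5,0],[0,0,0]],[[0.6,-0.6,0],[0,0,0]],[[0.7,-0.7,0],[0,0,0]],[[0.8,-0.8,0],[0,0,0]],[[0.9,-0.9,0],[0,0,0]],[[1,-1,0],[0,0,0]]]'; done
```

```text
clock: 1.15
position: [0.302, -0.46, 0.2959]
ee_rot: [0.977, 0.215, 0.0, 0.0]
ft_force: [0.1, 0.2, -0.1]
grip_width: 1.001
grasp_force: 0.0
clock: 2.15
position: [0.341, -0.3538, 0.2953]
ee_rot: [0.977, 0.215, 0.0, 0.0]
ft_force: [0.8, -0.2, 0.1]
grip_width: 1.007
grasp_force: 0.0
clock: 3.15
position: [0.3799, -0.2476, 0.2953]
ee_rot: [0.977, 0.215, 0.0, 0.0]
ft_force: [0.1, 0.2, 0.7]
grip_width: 0.996
grasp_force: 0.0
clock: 4.15
position: [0.4189, -0.1413, 0.2953]
ee_rot: [0.977, 0.215, 0.0, 0.0]
ft_force: [0.4, 0.7, -0.6]
grip_width: 1.002
grasp_force: 0.0
```

```bash
for i in 1 2 3; do python3 -m inch '[[[0.07,-0.1,0],[0,0,0]],[[0.14,-0.2,0],[0,0,0]],[[0.21,-0.3,0],[0,0,0]],[[0.28,-0.4,0],[0,0,0]],[[0.35,-0.5,0],[0,0,0]],[[0.42,-0.6,0],[0,0,0]],[[0.49,-0.7,0],[0,0,0]],[[0.56,-0.8,0],[0,0,0]],[[0.63,-0.9,0],[0,0,0]],[[0.7,-1,0],[0,0,0]]]'; done
python3 - <<'E'
from h import *
import cv2
o=manip.get_obs(); im=manip.camera('wrist'); cv2.imwrite('pics/w1.png',im[...,::-1]); np.savez('w1.npz',p=o['position'],q=o['ee_rot'])
E
```

```text
clock: 5.15
position: [0.4359, -0.0453, 0.2953]
ee_rot: [0.977, 0.215, 0.0, 0.0]
ft_force: [-0.0, 0.5, -1.2]
grip_width: 1.001
grasp_force: 0.0
clock: 6.15
position: [0.4531, 0.0508, 0.2953]
ee_rot: [0.977, 0.215, 0.0, 0.0]
ft_force: [-0.5, -0.9, 0.2]
grip_width: 0.999
grasp_force: 0.0
clock: 7.15
position: [0.4703, 0.1469, 0.2953]
ee_rot: [0.977, 0.215, 0.0, 0.0]
ft_force: [0.1, 0.4, -0.3]
grip_width: 1.001
grasp_force: 0.0
```

View pics/w1.png

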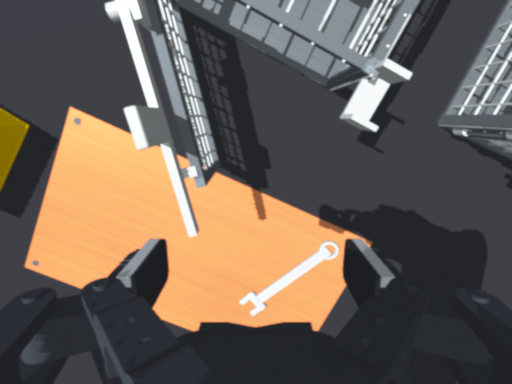

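Run:
```python
import cv2, numpy as np
im=cv2.imread('pics/w1.png')
f=lambda x:cv2.resize(x,(400,400),interpolation=cv2.INTER_CUBIC)
o=np.hstack([f(im[90:170,100:180]),f(im[50:150,320:420])])
cv2.imwrite('pics/w1c.png',o)
```

```text
(no output)
```

View pics/w1c.png

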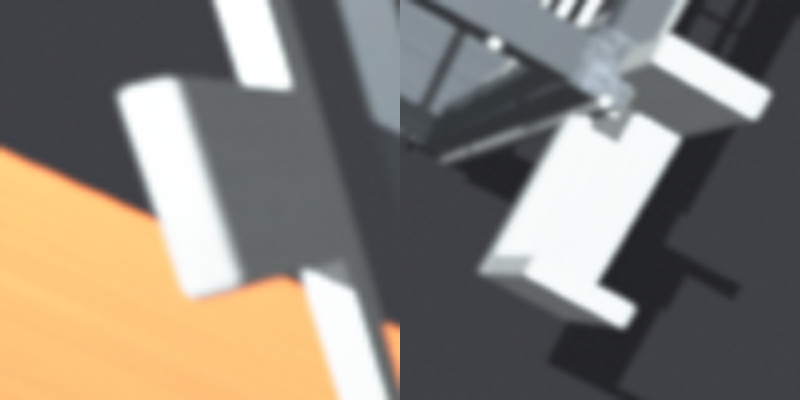

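The plate's top face is centred at (136.5,127.3), with ends at (129.7,107) and (143.2,147.7). The bar runs from tip (192,234) to (122,8). The keeper's front lip top is near (365,123).

Run:
```python
from h import *
d=np.load('w1.npz'); o=dict(position=d['p'],ee_rot=d['q'])
P=lambda u,v,z: plane(ray('wrist',u,v,o),z)[:2]
pl=P(136.5,127.3,.216); tip=P(192,234,.162); e=P(125,8,.162); lip=P(365,123,.166)
a,b=P(129.7,107,.216),P(143.2,147.7,.216)
print('plate',pl,np.linalg.norm(a-b),'tip',tip,'end',e,'lip',lip)
u=e-tip; u/=np.linalg.norm(u); n=np.array([u[1],-u[0]])
print('dir bar',u,'plate dir',(a-b)/np.linalg.norm(a-b),'plate-tip along/across',(pl-tip)@u,(pl-tip)@n)
h=pl+.15*u+.018*n; print('hinge',h)
v=lip-h; L=np.hypot(*v); th=np.arctan2(-v[0],-v[1])-np.arcsin(.034/L); q=np.arctan2(u[0],u[1])-th
print('L',L,'shut',th,'q',q)
Rm,t=T_obs(o); yaw=np.arctan2(Rm[1,0],Rm[0,0]); want=np.arctan2(u[1],u[0])
D=np.r_[pl-t[:2],.173-t[2]]; print('tool shift share',Rm.T@D/.08,'tool z turn share',-(want-yaw)/np.radians(45))
```

```text
plate [0.4867 0.2515] 0.030192989364821284 tip [0.399  0.1846] end [0.5641 0.3102] lip [0.5672 0.0825]
dir bar [0.7959 0.6054] plate dir [0.7874 0.6165] plate-tip along/across 0.1103204881632883 -0.00012391429203541279
hinge [0.617 0.328]
L 0.2504479473958707 shut 0.06403603902582439 q 0.8564705418523546
tool shift share [ 0.7358 -1.0999  1.5285] tool z turn share -0.27567938537230735
```

```bash
python3 -m inch '[[[0.08,-0.1,0],[0,0,-0.03]],[[0.16,-0.22,0],[0,0,-0.06]],[[0.26,-0.36,0],[0,0,-0.1]],[[0.36,-0.5,0.05],[0,0,-0.13]],[[0.46,-0.62,0.1],[0,0,-0.17]],[[0.56,-0.74,0.2],[0,0,-0.2]],[[0.64,-0.86,0.3],[0,0,-0.23]],[[0.7,-0.95,0.4],[0,0,-0.26]],[[0.74,-1,0.5],[0,0,-0.27]],[[0.74,-1,0.5],[0,0,-0.27]]]'
python3 -m inch '[[[0.02,-0.1,0.1],[0,0,0]],[[0.02,-0.1,0.22],[0,0,0]],[[0.02,-0.1,0.34],[0,0,0]],[[0.02,-0.1,0.46],[0,0,0]],[[0.02,-0.1,0.58],[0,0,0]],[[0.02,-0.1,0.7],[0,0,0]],[[0.02,-0.1,0.82],[0,0,0]],[[0.02,-0.1,0.92],[0,0,0]],[[0.02,-0.1,1],[0,0,0]],[[0.02,-0.1,1],[0,0,0]]]'
python3 - <<'E'
from h import *
import cv2
cv2.imwrite('pics/w2.png',np.hstack([cv2.resize(manip.camera(n),(400,300)) for n in('wrist','side')])[...,::-1])
E
```

```text
clock: 8.2
position: [0.4897, 0.2439, 0.2538]
ee_rot: [0.948, 0.318, -0.001, -0.0]
ft_force: [-0.4, -1.0, -0.5]
grip_width: 1.006
grasp_force: 0.0
clock: 9.2
position: [0.4863, 0.2507, 0.1744]
ee_rot: [0.948, 0.317, -0.001, 0.0]
ft_force: [-1.3, -0.2, 1.1]
grip_width: 1.003
grasp_force: 0.0
```

View pics/w2.png

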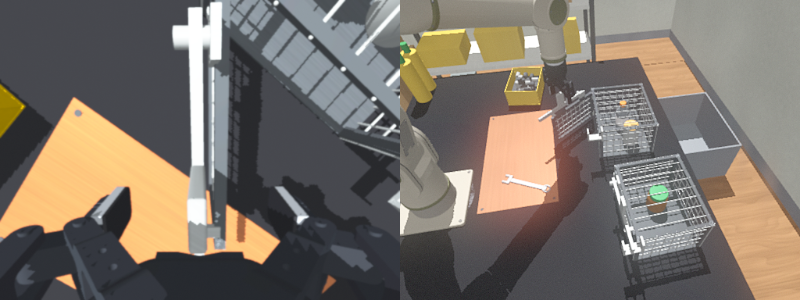

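The plate and bar sit centred between the fingers. I'll close, then lift along the bar's arc.

```bash
python3 -m inch '[[[0,0,0],[0,0,0]],[[0,0,0],[0,0,0]],[[0,0,0],[0,0,0]],[[0,0,0],[0,0,0]],[[0,0,0],[0,0,0]],[[0,0,0],[0,0,0]],[[0,0,0],[0,0,0]],[[0,0,0],[0,0,0]],[[0,0,0],[0,0,0]],[[0,0,0],[0,0,0]]]' 0 70
python3 -m inch '[[[0.008,0,-0.037],[0,-0.038,0]],[[0.016,0,-0.075],[0,-0.076,0]],[[0.026,0,-0.11],[0,-0.115,0]],[[0.036,0,-0.148],[0,-0.153,0]],[[0.048,0,-0.185],[0,-0.191,0]],[[0.061,0,-0.22],[0,-0.229,0]],[[0.075,0,-0.255],[0,-0.267,0]],[[0.09,0,-0.29],[0,-0.306,0]],[[0.124,0,-0.36],[0,-0.382,0]],[[0.124,0,-0.36],[0,-0.382,0]]]'
```

```text
clock: 10.3
position: [0.4864, 0.2514, 0.1754]
ee_rot: [0.948, 0.318, 0.0, -0.0]
ft_force: [-3.8, 3.0, 3.6]
grip_width: 0.115
grasp_force: 69.0
clock: 11.3
position: [0.4944, 0.2578, 0.2035]
ee_rot: [0.937, 0.314, -0.143, 0.047]
ft_force: [-3.9, 2.8, 1.9]
grip_width: 0.108
grasp_force: 68.5
```

Gripped (9.8 mm wide) and lifted with little force. Next I'll work out the swing about the hinge.

```bash
cat > swing.py <<'E'
from h import *
import sys
H=np.array([.617,.328]); tot=float(sys.argv[1])
o=manip.get_obs(); Rm,t=T_obs(o)
print('yaw',np.arctan2(Rm[1,0],Rm[0,0]),'r',np.hypot(*(t[:2]-H)))
for k in range(1,11):
    Z=R.from_euler('z',tot*k/10); h=np.r_[H,t[2]]
    print(np.round(Rm.T@(h+Z.apply(t-h)-t)/.08,2).tolist(),np.round((R.from_matrix(Rm.T)*Z*R.from_matrix(Rm)).as_rotvec()/np.radians(45),2).tolist())
E
python3 swing.py .4
```

```text
yaw 0.6474493162497952 r 0.14125935631856357
[-0.01, 0.07, 0.0] [-0.02, -0.0, -0.05]
[-0.01, 0.14, 0.0] [-0.03, -0.0, -0.1]
[-0.01, 0.21, 0.0] [-0.05, -0.0, -0.15]
[-0.01, 0.28, 0.0] [-0.06, -0.0, -0.19]
[-0.01, 0.35, 0.0] [-0.08, -0.0, -0.24]
[-0.0, 0.42, 0.0] [-0.09, -0.0, -0.29]
[0.01, 0.49, -0.0] [-0.11, -0.0, -0.34]
[0.02, 0.56, -0.01] [-0.12, -0.0, -0.39]
[0.03, 0.63, -0.01] [-0.14, -0.0, -0.44]
[0.05, 0.7, -0.02] [-0.15, -0.0, -0.49]
```

```bash
python3 -m inch '[[[-0.01,0.07,0],[-0.02,0,-0.05]],[[-0.01,0.14,0],[-0.03,0,-0.1]],[[-0.01,0.21,0],[-0.05,0,-0.15]],[[-0.01,0.28,0],[-0.06,0,-0.19]],[[-0.01,0.35,0],[-0.08,0,-0.24]],[[0,0.42,0],[-0.09,0,-0.29]],[[0.01,0.49,0],[-0.11,0,-0.34]],[[0.02,0.56,-0.01],[-0.12,0,-0.39]],[[0.03,0.63,-0.01],[-0.14,0,-0.44]],[[0.05,0.7,-0.02],[-0.15,0,-0.49]]]'
python3 swing.py .42
python3 - <<'E'
from h import *
import cv2
cv2.imwrite('pics/s3.png',np.hstack([cv2.resize(manip.camera('side')[60:260,120:320],(400,400)),cv2.resize(manip.camera('scene')[60:260,180:380],(400,400))])[...,::-1])
E
```

```text
clock: 12.3
position: [0.5318, 0.2162, 0.2034]
ee_rot: [0.855, 0.497, -0.129, 0.073]
ft_force: [-0.3, 9.6, -8.5]
grip_width: 0.109
grasp_force: 68.0
yaw 1.0525198000877845 r 0.14054194737388803
[-0.01, 0.07, 0.0] [-0.02, -0.0, -0.05]
[-0.01, 0.15, 0.0] [-0.03, -0.0, -0.1]
[-0.01, 0.22, 0.0] [-0.05, -0.0, -0.15]
[-0.01, 0.29, 0.0] [-0.06, -0.0, -0.2]
[-0.01, 0.37, 0.0] [-0.08, -0.0, -0.26]
[-0.0, 0.44, -0.0] [-0.09, -0.0, -0.31]
[0.01, 0.51, -0.0] [-0.11, -0.0, -0.36]
[0.02, 0.59, -0.01] [-0.13, -0.0, -0.41]
[0.04, 0.66, -0.01] [-0.14, -0.0, -0.46]
[0.05, 0.73, -0.02] [-0.16, -0.0, -0.51]
```

View pics/s3.png

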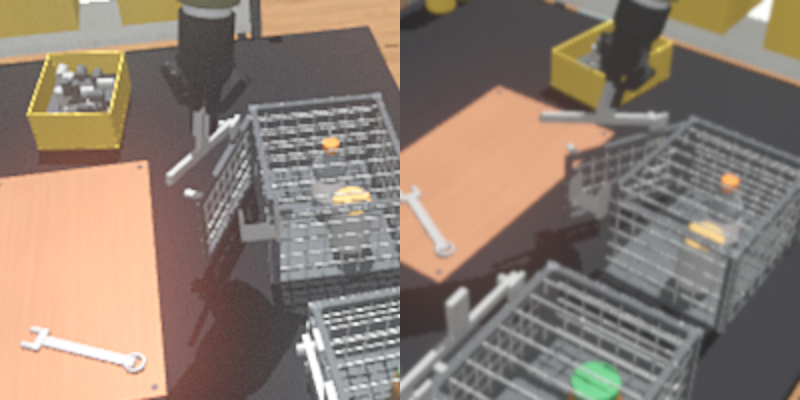

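The gate is about half shut and the bar is held clear of it, with its tip near (170,180) in the left crop. I'll continue.

```bash
python3 -m inch '[[[-0.01,0.07,0],[-0.02,0,-0.05]],[[-0.01,0.15,0],[-0.03,0,-0.1]],[[-0.01,0.22,0],[-0.05,0,-0.15]],[[-0.01,0.29,0],[-0.06,0,-0.2]],[[-0.01,0.37,0],[-0.08,0,-0.26]],[[0,0.44,0],[-0.09,0,-0.31]],[[0.01,0.51,0],[-0.11,0,-0.36]],[[0.02,0.59,-0.01],[-0.13,0,-0.41]],[[0.04,0.66,-0.01],[-0.14,0,-0.46]],[[0.04,0.66,-0.01],[-0.14,0,-0.46]]]'
python3 swing.py .1
python3 - <<'E'
from h import *
import cv2
cv2.imwrite('pics/s4.png',np.hstack([cv2.resize(manip.camera('side')[90:210,180:300],(400,400)),cv2.resize(manip.camera('wrist'),(400,400))])[...,::-1])
E
```

```text
clock: 13.4
position: [0.579, 0.1933, 0.2028]
ee_rot: [0.747, 0.649, -0.113, 0.095]
ft_force: [-3.2, 9.3, -5.3]
grip_width: 0.112
grasp_force: 69.2
yaw 1.4309670709644484 r 0.13996902283487653
[-0.0, 0.02, 0.0] [-0.0, -0.0, -0.01]
[-0.0, 0.03, 0.0] [-0.01, -0.0, -0.02]
[-0.01, 0.05, 0.0] [-0.01, -0.0, -0.04]
[-0.01, 0.07, 0.0] [-0.01, -0.0, -0.05]
[-0.01, 0.09, 0.0] [-0.02, -0.0, -0.06]
[-0.01, 0.1, 0.0] [-0.02, -0.0, -0.07]
[-0.01, 0.12, 0.0] [-0.03, -0.0, -0.09]
[-0.01, 0.14, 0.0] [-0.03, -0.0, -0.1]
[-0.01, 0.16, 0.0] [-0.03, -0.0, -0.11]
[-0.01, 0.17, 0.0] [-0.04, -0.0, -0.12]
```

View pics/s4.png

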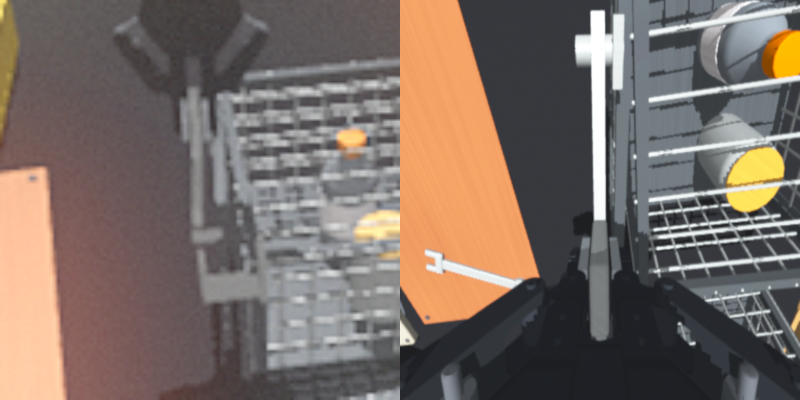

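The bar tip is above the keeper and the gate is nearly shut, with about 0.08 rad left. I'll finish slowly and watch the force.

```bash
python3 -m inch '[[[0,0.02,0],[0,0,-0.01]],[[0,0.03,0],[-0.01,0,-0.02]],[[-0.01,0.05,0],[-0.01,0,-0.04]],[[-0.01,0.07,0],[-0.01,0,-0.05]],[[-0.01,0.09,0],[-0.02,0,-0.06]],[[-0.01,0.1,0],[-0.02,0,-0.07]],[[-0.01,0.12,0],[-0.02,0,-0.08]],[[-0.01,0.13,0],[-0.03,0,-0.09]],[[-0.01,0.13,0],[-0.03,0,-0.09]],[[-0.01,0.13,0],[-0.03,0,-0.09]]]'
python3 swing.py .04 | sed -n '1p;6p;11p'
```

```text
clock: 14.5
position: [0.5887, 0.1912, 0.203]
ee_rot: [0.723, 0.675, -0.108, 0.1]
ft_force: [-2.9, 8.7, -5.9]
grip_width: 0.106
grasp_force: 68.8
yaw 1.503897943497445 r 0.13966907202308268
[-0.0, 0.03, 0.0] [-0.01, -0.0, -0.02]
[-0.01, 0.07, 0.0] [-0.01, -0.0, -0.05]
```

No stop contact yet (Fx is unchanged), so I'll push another 0.04.

```bash
python3 -m inch '[[[0,0.01,0],[0,0,0]],[[0,0.02,0],[0,0,-0.01]],[[0,0.03,0],[-0.01,0,-0.02]],[[0,0.04,0],[-0.01,0,-0.03]],[[-0.01,0.05,0],[-0.01,0,-0.03]],[[-0.01,0.06,0],[-0.01,0,-0.04]],[[-0.01,0.07,0],[-0.01,0,-0.05]],[[-0.01,0.07,0],[-0.01,0,-0.05]],[[-0.01,0.07,0],[-0.01,0,-0.05]],[[-0.01,0.07,0],[-0.01,0,-0.05]]]'
python3 swing.py .04 | sed -n '1p;6p;11p'
```

```text
clock: 15.5
position: [0.5921, 0.1905, 0.2027]
ee_rot: [0.708, 0.69, -0.109, 0.099]
ft_force: [-12.5, 9.7, -5.8]
grip_width: 0.11
grasp_force: 68.9
yaw 1.5462551931851876 r 0.13972984520789977
[-0.0, 0.03, 0.0] [-0.01, -0.0, -0.02]
[-0.01, 0.07, 0.0] [-0.01, -0.0, -0.05]
```

The gate is on its stop: Fx rose to 12.5 N and the motion stalled. I'll lower the bar along its arc.

```bash
python3 -m inch '[[[-0.01,0,0.037],[0,0.038,0]],[[-0.01,0,0.075],[0,0.076,0]],[[-0.01,0,0.113],[0,0.115,0]],[[-0.02,0,0.15],[0,0.153,0]],[[-0.02,0,0.19],[0,0.191,0]],[[-0.02,0,0.23],[0,0.229,0]],[[-0.02,0,0.265],[0,0.267,0]],[[-0.02,0,0.3],[0,0.306,0]],[[-0.01,0,0.335],[0,0.34,0]],[[-0.01,0,0.365],[0,0.37,0]]]'
python3 - <<'E'
from h import *
import cv2
print(manip.get_obs()['ft_force'])
cv2.imwrite('pics/s5.png',np.hstack([cv2.resize(manip.camera('side')[90:210,180:300],(400,400)),cv2.resize(manip.camera('scene')[60:180,230:350],(400,400))])[...,::-1])
E
```

```text
clock: 16.5
position: [0.5918, 0.1807, 0.1755]
ee_rot: [0.717, 0.697, -0.005, -0.002]
ft_force: [-11.5, 11.1, 1.8]
grip_width: 0.107
grasp_force: 69.6
[-11.5253  11.0929   1.8465]
```

View pics/s5.png

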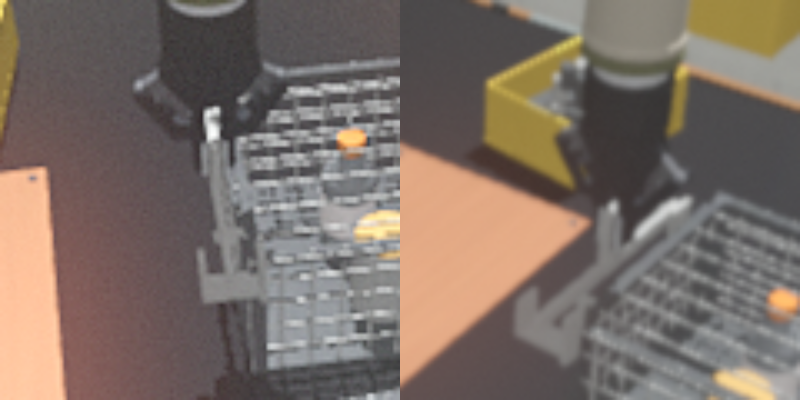

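The bar now lies inside the U behind the lip, at (225,270) in the left crop. TCP height matches the original grasp. I'll release and retreat straight up.

```bash
python3 -m inch '[[[0,0,0],[0,0,0]],[[0,0,0],[0,0,0]],[[0,0,0],[0,0,0]],[[0,0,0],[0,0,0]],[[0,0,0],[0,0,0]],[[0,0,0],[0,0,0]],[[0,0,0],[0,0,0]],[[0,0,0],[0,0,0]],[[0,0,0],[0,0,0]],[[0,0,0],[0,0,0]]]' 0.8
python3 -m inch '[[[0,0,-0.1],[0,0,0]],[[0,0,-0.2],[0,0,0]],[[0,0,-0.3],[0,0,0]],[[0,0,-0.4],[0,0,0]],[[0,0,-0.5],[0,0,0]],[[0,0,-0.6],[0,0,0]],[[0,0,-0.7],[0,0,0]],[[0,0,-0.8],[0,0,0]],[[0,0,-0.9],[0,0,0]],[[0,0,-1],[0,0,0]]]'
python3 -m inch '[[[0,0,-0.1],[0,0,0]],[[0,0,-0.2],[0,0,0]],[[0,0,-0.3],[0,0,0]],[[0,0,-0.4],[0,0,0]],[[0,0,-0.5],[0,0,0]],[[0,0,-0.6],[0,0,0]],[[0,0,-0.6],[0,0,0]],[[0,0,-0.6],[0,0,0]],[[0,0,-0.6],[0,0,0]],[[0,0,-0.6],[0,0,0]]]'
python3 - <<'E'
from h import *
import cv2
cv2.imwrite('pics/s6.png',np.hstack([cv2.resize(manip.camera('side')[90:330,180:420],(400,400)),cv2.resize(manip.camera('wrist')[:,64:448],(400,400))])[...,::-1])
E
```

```text
clock: 17.6
position: [0.5945, 0.1785, 0.177]
ee_rot: [0.718, 0.696, -0.005, 0.001]
ft_force: [0.7, -0.2, 0.3]
grip_width: 0.8
grasp_force: 0.0
clock: 18.6
position: [0.5949, 0.1792, 0.2576]
ee_rot: [0.718, 0.696, -0.005, 0.001]
ft_force: [1.0, -0.1, -0.8]
grip_width: 0.804
grasp_force: 0.0
clock: 19.6
position: [0.595, 0.1794, 0.3045]
ee_rot: [0.718, 0.696, -0.005, 0.001]
ft_force: [-0.5, 0.3, -0.3]
grip_width: 0.801
grasp_force: 0.0
```

View pics/s6.png

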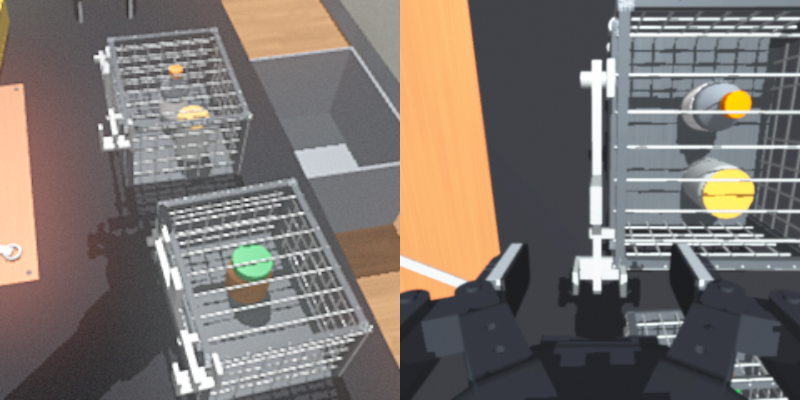

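The bar lies level inside the keeper behind the lip, at (598,275) in the right-hand view, like the other cage. The gate is flush and the gripper is clear.

```bash
python3 -c "
from workcell import manip
print(manip.hand_in())"
```

```text
the job is handed in; nothing more can be done
None
```

The open gate is shut on its stop with its latch bar down behind the keeper lip; the other cage was not touched, and the job was handed in at about 20 s of the 35 s allowed.

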